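# Gauge the pipe ferrules

### The arm

A 6-joint arm with a two-finger parallel gripper is mounted at the origin on the work surface. World frame = base frame: x ahead of the robot, y to its left, z up, the work surface at z = 0. Lengths are in mm, angles in rad, forces in N, time in s.
With the tool pointing down it reaches from about 350 to 875 mm from the base axis. Payload 4.2 kg.
Tool frame: the origin (TCP) lies on the mounting face of the last link; the fingertips stand 173 mm ahead of it and the grasp point (between the pads) lies grip_point_offset ahead of it (grip_point_offset is the distance from the TCP to the grasp point, in mm); z points along the fingers, y is the line along which they close (so a half turn about z gives the same grasp; the last joint's range is limited). The gripper opens to 85 mm and grips with 20 to 120 N. Pads are 22 mm wide; open, the fingers measure 114 mm over their backs; the gripper's body (76 mm by 85 mm) begins 54 mm behind the grasp point. The pads swing forward as they close: fully open they stand 13 mm farther back than shut.
Start: joints at [1.572, 0.385, 0.008, 0, -1.194, -0.259], TCP at [159.314, 604.333, 404.712] pointing down, gripper open.
Joint ranges: [-3.14, 3.14], [-1.21, 2.06], [-1.07, 1.41], [-3.16, 2.05], [-2.99, -0.16], [-3.1, 3.1]. Speed limits (rad/s): [2.79, 2.79, 3.14, 3.14, 3.14, 3.14].

### API

Orientations are given as a unit quaternion [x, y, z, w].
In Python, from bench import read_state, get_image, job_done, recognise, place_of, grip_point_offset gives the robot as it stands. The module is installed in compiled form; this text tells all that it offers.
- The arm moves only by the tool carry_out, never from a script. Its arguments are lists of equal length, an entry for each row: "slide": the shift along the tool's x, y, z in m, a list of three; "roll": the turn about the tool's z in degrees; "claw": the finger opening in m, from 0 to 0.0854. A call has 1 to 8 rows; each row is the pose to reach, as a shift and turn from the pose commanded when the call began, along the tool's axes at that moment; what a row does not reach only later rows make up. A row lasts 1/8 s, in which the tool goes at most 62.5 mm and 10.7 degrees, less where a joint would pass 70% of its speed; a pose out of reach is approached as far as the arm can. A call with a gripper value outside its range is refused whole. The fingers move at their own pace and stop on an object; the grip force is fixed at half the most. Time passes only in rows, so rows that repeat a pose let the fingers close. It gives the time, the measured TCP pose, the force, the opening and the grip force at its end, in the units of the state.
- read_state(): the state, without advancing time (a new reading comes with each control period).
- get_image(name): name is "side" or "top"; returns a dict with "img" (400x640x3 uint8, red, green, blue), "z_map" (400x640 float32, mm along the optical axis (not along the pixel's ray), 0 where there is no reading), "mtx" (3x3 intrinsics, pixels), "world_from_camera" (4x4, takes a point from camera to world coordinates). Camera axes: x right, y up, looking along -z (the intrinsics and any distortion apply to the point x, -y, -z); pixel columns grow to the right and rows downward; lengths in mm; the calibration is good to about 2 mm. A picture is of the moment at which its call begins.
- job_done(): hands the job in; it is judged then, once.
Trained networks look in a picture, given as the dict that the camera call returned (one of the last four; its "shot" number tells which), for a name from the list of things; names that differ only in an ending like _2 or _b are one class to them, and where a whole thing is asked for, a point or a joint stands for the part that bears it (a point fixed in the world has none). Each returns a list of dicts, best first, with "conf" (0 to 1); they miss things now and then, are a little off and sometimes report something else, mostly with a low value. They report only what shows in the picture. A call takes as long as a camera call.
- recognise(picture, thing): "at" ([column, row] in pixels, amid what is visible of it).
- place_of(picture, thing): "at" ([column, row] in pixels: a listed point, or the origin of a listed thing).
The state is a dict: "clock": time; "joints": joint angles; "joint_vel": joint speeds; "joint_efforts": joint torques, N m; "position": TCP position; "ee_rot": TCP orientation; "contact_force": force on the tool from outside, world axes, zero at the start; "wrist_torque": the same for the moment, N m; "gripper_width": finger opening in mm; "grasp_force": force on a finger pad.
Only numpy, scipy, OpenCV 4.12 (cv2) and the standard library are available. Lean on these libraries where they do the work, as an engineer would, in place of code of your own. Each camera call takes 0.05 s, during which the arm holds its last target. There are 200 camera calls.

### The job

Two flanged steel pipe ferrules of the same outside size stand on the bench. Slide the one whose bore is wide enough for the gauge pin down over the pin, flange first, until it sits fully home on the gauge's base, and leave it there. Stand the other, whose bore is too narrow for the pin, upright in the square reject tray.

Things in the scene. Friction and masses are not known exactly. Their poses are not given: they have to be found in the camera images.
- ferrule_wide: Ferrule that fits: loose steel tube, 60 mm high, 42 mm outside diameter, straight through bore 30 mm diameter, standing on a flange 60 mm in diameter and 7 mm thick; 0.3 to 0.5 kg. Origin: centre of the flange's underside; z points up along the bore. Round, so its yaw means nothing. It starts on the bench in front of the robot; which of the two ferrules is nearer varies.
- ferrule_tight: Ferrule that does not fit: loose, the same outside shape (tube 42 mm diameter, 60 mm high in all, flange 60 mm diameter and 7 mm thick at the foot), but thick-walled with a through bore of only 18 mm diameter; 0.4 to 0.7 kg. Origin: centre of the flange's underside; z up along the bore. It starts standing on the bench.
- gauge: Gauge, fixed to the bench on the left or the right: dark square steel base plate 110 x 110 mm and 12 mm thick with one upright steel pin at its centre. The pin is 25 mm in diameter and rises 70 mm above the plate's top (tip 82 mm above the bench); its top 18 mm tapers to 8 mm diameter at the tip. Origin: centre of the plate's underside, on the pin's axis; z points up along the pin.
- reject_tray: Reject tray, fixed to the bench on the side away from the gauge: empty open square aluminium tray, 190 x 190 mm outside, walls 5 mm thick and 30 mm high, floor 5 mm thick. Origin: centre of its underside; x and y run along its sides, z up.

How it is judged (in metres and radians):
At the end, for the whole second after the job is handed in: Wide-bored ferrule round the pin (axes within 10 mm), underside at most 5 mm above the gauge plate; narrow-bored one in the tray, underside at most 10 mm above its floor, axis within 75 mm of the centre along each side; both upright within 10 degrees, at rest (horizontal distance between ferrule_wide and gauge below 0.01 m and z of ferrule_wide in the frame of gauge below 0.017 m and angle between each of ferrule_wide, ferrule_tight's own z axis and vertical below 0.17 rad and x of ferrule_tight in the frame of reject_tray between -0.075 and 0.075 m and y of ferrule_tight in the frame of reject_tray between -0.075 and 0.075 m and z of ferrule_tight in the frame of reject_tray below 0.015 m and linear speed of each of ferrule_wide, ferrule_tight below 0.02 m/s); the robot touches nothing.
It also fails if it takes over 53 s, if anything falls off the work surface, if the arm or the gripper's body presses on something with over 40 N, if the wrist force passes 120 N, or if a joint passes its speed limit or range.

## Working session

There is one attempt and no reset: what is moved stays moved. The work goes in short steps, Python scripts to look and compute and a tool call to move; the robot and the scene stay as the last step left them, time stands still between calls to the robot, and variables do not carry over. Pictures are saved under pics/ and viewed, at most 10 in all, crops included, and the job is handed in when it is done.

Besides the shell and the picture viewer there is one more tool, called after "Call:" by a JSON object that holds its "name" and its "arguments". carry_out: Moves the arm, as the interface text tells. Its arguments: {"type":"object","properties":{"slide":{"type":"array"},"roll":{"type":"array"},"claw":{"type":"array"}},"required":["slide","roll","claw"]}

```bash
mkdir -p pics; cat > h.py <<'E'
import numpy as np, cv2
from bench import *
from scipy.spatial.transform import Rotation as R
def world(p):
    z=p["z_map"]; h,w=z.shape; K=np.array(p["mtx"]); u,v=np.meshgrid(np.arange(w),np.arange(h))
    c=np.stack([(u-K[0,2])*z/K[0,0],-(v-K[1,2])*z/K[1,1],-z],-1)
    T=np.array(p["world_from_camera"]); W=c@T[:3,:3].T+T[:3,3]; W[z==0]=np.nan; return W
def ray(p,uv,zw):
    K=np.array(p["mtx"]);T=np.array(p["world_from_camera"])
    d=T[:3,:3]@np.array([(uv[0]-K[0,2])/K[0,0],-(uv[1]-K[1,2])/K[1,1],-1]);o=T[:3,3]
    return o+d*(zw-o[2])/d[2]
def totool(v):
    return R.from_quat(read_state()["ee_rot"]).inv().apply(v)
E
cat > a.py <<'E'
from h import *
s=read_state();print({k:np.round(v,3) for k,v in s.items()},grip_point_offset)
for n in("top","side"):
    p=get_image(n);cv2.imwrite(f"pics/{n}0.png",p["img"][...,::-1]);W=world(p)
    print(n,np.round(p["world_from_camera"],2).tolist())
    for t in("ferrule_wide","ferrule_tight","gauge","reject_tray"):
        for r in place_of(p,t)[:3]:
            print(t,np.round(r["at"],1),round(r["conf"],2),ray(p,r["at"],0).round(1))
E
python3 a.py
```

```text
{'clock': np.float64(0.0), 'joints': array([ 1.572e+00,  3.860e-01,  7.000e-03, -1.000e-03, -1.194e+00,
       -2.590e-01]), 'joint_vel': array([ 0.001, -0.   ,  0.   , -0.   ,  0.001, -0.001]), 'joint_efforts': array([ 0.0000e+00, -3.9229e+01,  1.8841e+01,  4.1860e+00, -5.0000e-03,
        0.0000e+00]), 'position': array([159.275, 604.162, 403.622]), 'ee_rot': array([ 0.992, -0.129, -0.   ,  0.001]), 'contact_force': array([-1.002,  0.315, -1.42 ]), 'wrist_torque': array([-0.054,  0.048, -0.008]), 'grasp_force': np.float64(0.0), 'gripper_width': np.float64(85.302)} 154.70000000000002
top [[0.23, 0.95, -0.2, 400.35], [-0.97, 0.23, -0.05, -6.91], [0.0, 0.21, 0.98, 701.6], [0.0, 0.0, 0.0, 1.0]]
ferrule_wide [295.4 249.8] 0.87 [431.2  49.3   0. ]
ferrule_tight [348.6 149.7] 0.6 [647.6  -4.5   0. ]
gauge [454.  262.2] 0.89 [ 478.6 -244.7    0. ]
reject_tray [207.7 180.8] 0.75 [520.4 249.2   0. ]
side [[-1.0, 0.07, -0.06, 488.48], [-0.09, -0.73, 0.68, 522.09], [-0.0, 0.68, 0.73, 593.24], [0.0, 0.0, 0.0, 1.0]]
ferrule_wide [378.8 226.1] 0.74 [422.9  49.2   0. ]
ferrule_tight [260.5 195.8] 0.77 [647.4  -4.1   0. ]
gauge [356.5 127.1] 0.79 [ 470.8 -229.3    0. ]
reject_tray [313.3 329.9] 0.86 [520.6 252.9   0. ]
```

View pics/top0.png

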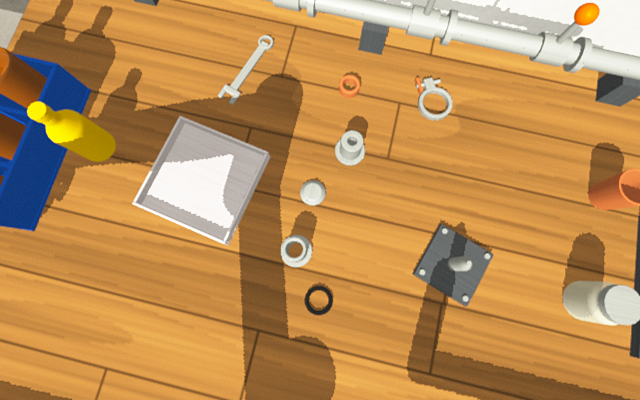

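```bash
cat > b.py <<'E'
from h import *
from scipy.optimize import least_squares
def circ(P,r):
    f=lambda c:np.hypot(P[:,0]-c[0],P[:,1]-c[1])-r
    return least_squares(f,P[:,:2].mean(0),loss="soft_l1").x
for n in("top","side"):
    p=get_image(n);W=world(p)
    for nm,c in (("near",(428,49)),("far",(647,-4))):
        D=np.hypot(W[...,0]-c[0],W[...,1]-c[1])
        m=(D<45)&(W[...,2]>54)&(W[...,2]<66); P=W[m]
        (x,y),r=cv2.minEnclosingCircle(P[:,:2].astype(np.float32))
        d=np.hypot(P[:,0]-x,P[:,1]-y)
        w=(D<45)&(W[...,2]>15)&(W[...,2]<50)
        print(n,nm,"top rim n",len(P),"c",round(x,1),round(y,1),"r",round(r,1),"z",np.median(P[:,2]).round(1),"r pct",np.percentile(d,[1,5,50]).round(1))
    D=np.hypot(W[...,0]-475,W[...,1]+240)
    for lo,hi in((30,60),(70,90)):
        P=W[(D<60)&(W[...,2]>lo)&(W[...,2]<hi)];
        if len(P): print("pin",lo,len(P),P.mean(0).round(1),circ(P,12.5).round(1) if lo==30 else "")
    P=W[(D<100)&(W[...,2]>7)&(W[...,2]<17)]
    if len(P): print("plate",len(P),P[:,2].mean().round(1),cv2.minAreaRect(P[:,:2].astype(np.float32)))
    D=np.hypot(W[...,0]-520,W[...,1]-250);P=W[(D<150)&(W[...,2]>24)&(W[...,2]<36)]
    if len(P): print("tray",len(P),cv2.minAreaRect(P[:,:2].astype(np.float32)))
E
python3 b.py
```

```text
top near top rim n 230 c 429.4 47.9 r 20.7 z 59.5 r pct [14.8 15.1 17.9]
top far top rim n 324 c 644.0 -7.0 r 21.0 z 59.6 r pct [ 8.8  9.6 15.9]
pin 30 83 [ 470.5 -231.6   45. ] [ 473.5 -240.9]
pin 70 98 [ 472.8 -238.4   76.4] 
plate 3337 11.8 ((473.7488708496094, -240.45321655273438), (110.2309799194336, 110.79888916015625), 71.77068328857422)
tray 1237 ((518.6647338867188, 253.19760131835938), (191.00311279296875, 190.33497619628906), 80.4830093383789)
side near top rim n 256 c 429.9 49.1 r 21.3 z 59.6 r pct [13.9 14.8 18. ]
side far top rim n 306 c 645.5 -6.2 r 21.8 z 60.0 r pct [ 8.7  9.2 16.4]
pin 30 124 [ 474.9 -231.4   45.4] [ 474.6 -241.2]
pin 70 53 [ 474.9 -236.1   76.1] 
plate 1382 12.4 ((474.8088684082031, -239.66981506347656), (115.1785659790039, 110.45580291748047), 71.80917358398438)
tray 2077 ((520.2249145507812, 253.7652587890625), (190.74368286132812, 190.00143432617188), 80.55998229980469)
```

The near ferrule at (295,250) has the wide bore and the far one at (349,148) has the narrow bore. The gauge is at (455,263) and the tray at (203,180). There is also a stray cylinder at (313,192).

```bash
cat > c.py <<'E'
from h import *
p=get_image("top");W=world(p)
w=W[180:205,300:326].reshape(-1,3);w=w[w[:,2]>8];print("cyl",np.nanmean(w,0).round(0),np.nanmax(w,0).round(0),np.nanmin(w,0).round(0))
q=W[30:110,220:460].reshape(-1,3)
P=np.array([159.314,604.333,404.712])
for n,c in(("wide",(429.6,48.5)),("tight",(644.7,-6.6)),("pin",(474,-240.5)),("tray",(519.5,253.5))):
    print(n,totool(np.array([c[0]-P[0],c[1]-P[1],0])).round(1))
E
python3 c.py
```

```text
cyl [544.  44.  13.] [567.  67.  18.] [522.  22.   8.]
wide [403.1 468.6  -0. ]
tight [625.1 467.   -0. ]
pin [519.7 736.7  -0. ]
tray [437.7 247.4  -0. ]
```

Call:
{"name": "carry_out", "arguments": {"slide": [[0.03, 0.035, 0], [0.065, 0.075, 0], [0.1, 0.116, 0], [0.138, 0.16, 0], [0.176, 0.205, 0], [0.214, 0.249, 0], [0.252, 0.293, 0], [0.29, 0.337, 0]], "roll": [0, 0, 0, 0, 0, 0, 0, 0], "claw": [0.085, 0.085, 0.085, 0.085, 0.085, 0.085, 0.085, 0.085]}}

```text
clock: 1.65
position: [354.1, 202.7, 405.2]
ee_rot: [0.992, -0.128, 0.0, -0.001]
contact_force: [0.5, 0.1, 0.2]
gripper_width: 85.4
grasp_force: 0.0
```

Call:
{"name": "carry_out", "arguments": {"slide": [[0.038, 0.044, 0], [0.076, 0.088, 0], [0.1131, 0.1316, 0.01], [0.1131, 0.1316, 0.04], [0.1131, 0.1316, 0.07], [0.1131, 0.1316, 0.1], [0.1131, 0.1316, 0.1], [0.1131, 0.1316, 0.1]], "roll": [0, 0, 0, 0, 0, 0, 0, 0], "claw": [0.085, 0.085, 0.085, 0.085, 0.085, 0.085, 0.085, 0.085]}}

```text
clock: 2.65
position: [430.2, 48.7, 305.9]
ee_rot: [0.992, -0.128, 0.001, -0.0]
contact_force: [1.5, -0.3, 0.6]
gripper_width: 85.3
grasp_force: 0.0
```

Call:
{"name": "carry_out", "arguments": {"slide": [[0, 0, 0.045], [0, 0, 0.08], [0, 0, 0.105], [0, 0, 0.112], [0, 0, 0.112], [0, 0, 0.112], [0, 0, 0.112], [0, 0, 0.112]], "roll": [0, 0, 0, 0, 0, 0, 0, 0], "claw": [0.085, 0.085, 0.085, 0.085, 0.085, 0.03, 0.03, 0.03]}}

```text
clock: 3.65
position: [429.8, 48.4, 193.8]
ee_rot: [0.992, -0.128, 0.0, -0.0]
contact_force: [-1.9, -1.7, 8.5]
gripper_width: 41.3
grasp_force: 59.8
```

Call:
{"name": "carry_out", "arguments": {"slide": [[0, 0, 0], [0, 0, 0], [0, 0, 0], [0, 0, 0], [0, 0, -0.03], [0, 0, -0.08], [0, 0, -0.12], [0, 0, -0.12]], "roll": [0, 0, 0, 0, 0, 0, 0, 0], "claw": [0.03, 0.03, 0.03, 0.03, 0.03, 0.03, 0.03, 0.03]}}

```text
clock: 4.65
position: [429.9, 48.6, 315.3]
ee_rot: [0.992, -0.129, 0.003, -0.002]
contact_force: [0.3, 0.2, -4.7]
gripper_width: 41.4
grasp_force: 62.1
```

Call:
{"name": "carry_out", "arguments": {"slide": [[0.015, 0.034, 0], [0.036, 0.083, 0], [0.058, 0.134, 0], [0.08, 0.184, 0], [0.1, 0.23, 0], [0.112, 0.258, 0], [0.1166, 0.2681, 0], [0.1166, 0.2681, 0]], "roll": [0, 0, 0, 0, 0, 0, 0, 0], "claw": [0.03, 0.03, 0.03, 0.03, 0.03, 0.03, 0.03, 0.03]}}

```text
clock: 5.65
position: [473.4, -240.6, 310.9]
ee_rot: [0.992, -0.129, -0.002, -0.0]
contact_force: [0.1, 0.5, -4.0]
gripper_width: 41.0
grasp_force: 62.4
```

```bash
cat > d.py <<'E'
from h import *
s=read_state();print(np.round(s["position"],1),np.round(s["ee_rot"],3))
for n in("top","side"):
    p=get_image(n);W=world(p);cv2.imwrite(f"pics/{n}1.png",cv2.resize(p["img"][60:360,300:620] if n=="top" else p["img"][:260,200:520],None,fx=2,fy=2)[...,::-1])
    D=np.hypot(W[...,0]-474,W[...,1]+240.5)
    P=W[(D<45)&(W[...,2]>118)&(W[...,2]<180)]
    for lo in range(112,186,6):
        Q=W[(D<45)&(W[...,2]>lo)&(W[...,2]<=lo+6)]
        if len(Q)>5: print(n,lo,len(Q),Q.mean(0).round(1),Q.min(0)[:2].round(1),Q.max(0)[:2].round(1))
    for r in place_of(p,"ferrule_wide")[:2]: print(r["at"],r["conf"],ray(p,r["at"],120).round(1))
E
python3 d.py
```

```text
[ 473.4 -240.6  310.9] [ 0.992 -0.129 -0.002 -0.   ]
side 118 57 [ 474.1 -216.8  121.8] [ 445.3 -252.8] [ 502.4 -208.1]
side 124 184 [ 474.5 -226.   125.7] [ 445.8 -259.2] [ 503.  -207.5]
side 130 53 [ 474.5 -222.9  132.8] [ 454.5 -233.9] [ 492.9 -216.9]
side 136 34 [ 469.8 -222.4  139.4] [ 454.8 -232.3] [ 493.3 -210.6]
side 142 41 [ 471.7 -221.8  145. ] [ 453.4 -236.7] [ 493.6 -210.8]
side 148 60 [ 474.3 -215.8  151.1] [ 454.2 -235. ] [ 494.  -204.2]
side 154 49 [ 474.  -217.8  157.1] [ 454.7 -235.2] [ 494.4 -203.1]
side 160 58 [ 474.6 -215.5  162.8] [ 453.5 -249.8] [ 494.5 -202.1]
side 166 65 [ 471.2 -219.5  168.9] [ 453.7 -252. ] [ 490.4 -203.1]
side 172 73 [ 466.8 -226.5  175.4] [ 454.1 -263.1] [ 490.5 -204. ]
side 178 29 [ 460.5 -242.1  179.5] [ 454.7 -262. ] [ 470.  -205.3]
side 184 24 [ 462.4 -248.8  187.7] [ 451.8 -277.5] [ 473.3 -202.2]
[361.9, 78.7] 0.8 [ 467.9 -236.   120. ]
```

View pics/side1.png

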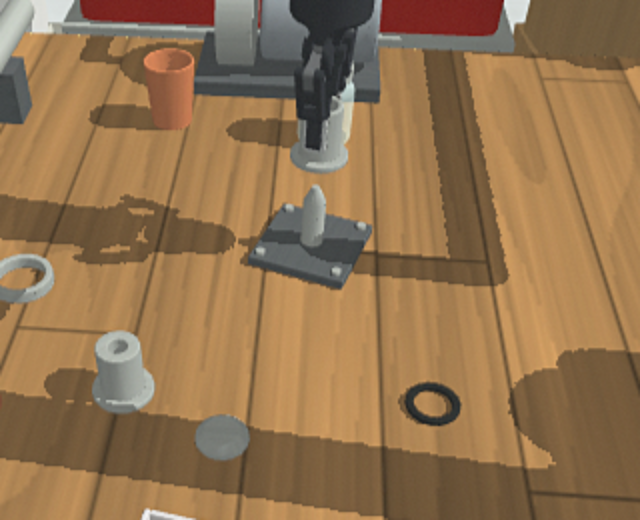

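The side view shows the ferrule upright in the jaws at about (320,150), directly above the pin at (315,205). I'll lower it gently.

Call:
{"name": "carry_out", "arguments": {"slide": [[0, 0, 0.02], [0, 0, 0.03], [0, 0, 0.036], [0, 0, 0.042], [0, 0, 0.048], [0, 0, 0.054], [0, 0, 0.06], [0, 0, 0.06]], "roll": [0, 0, 0, 0, 0, 0, 0, 0], "claw": [0.03, 0.03, 0.03, 0.03, 0.03, 0.03, 0.03, 0.03]}}

```text
clock: 6.85
position: [473.8, -240.5, 252.1]
ee_rot: [0.992, -0.129, -0.001, -0.0]
contact_force: [0.5, 0.6, -4.0]
gripper_width: 40.7
grasp_force: 62.4
```

Call:
{"name": "carry_out", "arguments": {"slide": [[0, 0, 0.008], [0, 0, 0.016], [0, 0, 0.024], [0, 0, 0.032], [0, 0, 0.038], [0, 0, 0.042], [0, 0, 0.044], [0, 0, 0.044]], "roll": [0, 0, 0, 0, 0, 0, 0, 0], "claw": [0.03, 0.03, 0.03, 0.03, 0.03, 0.03, 0.03, 0.03]}}

```text
clock: 7.85
position: [474.1, -240.5, 208.7]
ee_rot: [0.992, -0.129, 0.0, 0.0]
contact_force: [0.1, 0.2, -4.7]
gripper_width: 41.0
grasp_force: 62.4
```

Nearly home and free of contact: go down 3 mm more, then release and retreat.

Call:
{"name": "carry_out", "arguments": {"slide": [[0, 0, 0.0015], [0, 0, 0.003], [0, 0, 0.004], [0, 0, 0.004], [0, 0, 0.004], [0, 0, 0.004], [0, 0, 0.004], [0, 0, 0.004]], "roll": [0, 0, 0, 0, 0, 0, 0, 0], "claw": [0.03, 0.03, 0.03, 0.03, 0.085, 0.085, 0.085, 0.085]}}

```text
clock: 8.85
position: [474.1, -240.6, 204.7]
ee_rot: [0.992, -0.129, 0.0, 0.0]
contact_force: [0.1, 0.0, -0.6]
gripper_width: 85.0
grasp_force: 0.0
```

Call:
{"name": "carry_out", "arguments": {"slide": [[0, 0, -0.02], [0, 0, -0.06], [0, 0, -0.11], [0, 0, -0.15], [0, 0, -0.15]], "roll": [0, 0, 0, 0, 0], "claw": [0.085, 0.085, 0.085, 0.085, 0.085]}}

```text
clock: 9.48
position: [474.7, -240.7, 358.5]
ee_rot: [0.992, -0.128, 0.004, 0.001]
contact_force: [0.4, 0.0, 0.5]
gripper_width: 85.1
grasp_force: 0.0
```

```bash
cat > e.py <<'E'
from h import *
p=get_image("side");W=world(p)
D=np.hypot(W[...,0]-474,W[...,1]+240.5)
Q=W[(D>14)&(D<24)&(W[...,2]>55)&(W[...,2]<100)]
print(len(Q),np.percentile(Q[:,2],[5,50,90]).round(1),cv2.minEnclosingCircle(Q[Q[:,2]>67][:,:2].astype(np.float32)))
Q=W[(D>23)&(D<29)&(W[...,2]>13)&(W[...,2]<40)];print("flange top",len(Q),np.median(Q[:,2]))
D=np.hypot(W[...,0]-644.7,W[...,1]+6.6);Q=W[(D<40)&(W[...,2]>55)];print("tight",cv2.minEnclosingCircle(Q[:,:2].astype(np.float32)))
s=read_state();t=s["position"];print(t.round(1) if hasattr(t,'round') else t, totool(np.array([644.7-474,-6.6+240.5,0])).round(1))
E
python3 e.py
```

```text
224 [56.3 68.4 72.9] ((475.1602478027344, -238.71975708007812), 21.30145263671875)
flange top 101 19.415105165604587
tight ((645.8369140625, -6.054250717163086), 21.394466400146484)
[ 474.  -240.5  356.1] [ 105.4 -269.7    0.5]
```

Call:
{"name": "carry_out", "arguments": {"slide": [[0.014, -0.036, 0], [0.034, -0.088, 0], [0.055, -0.14, 0], [0.075, -0.192, 0], [0.093, -0.238, 0.02], [0.102, -0.262, 0.04], [0.1054, -0.2697, 0.06], [0.1054, -0.2697, 0.06]], "roll": [0, 0, 0, 0, 0, 0, 0, 0], "claw": [0.085, 0.085, 0.085, 0.085, 0.085, 0.085, 0.085, 0.085]}}

```text
clock: 10.52
position: [643.8, -6.9, 291.3]
ee_rot: [0.992, -0.129, -0.003, 0.001]
contact_force: [-0.3, 0.0, -0.0]
gripper_width: 84.8
grasp_force: 0.0
```

Call:
{"name": "carry_out", "arguments": {"slide": [[0, 0, 0.04], [0, 0, 0.075], [0, 0, 0.095], [0, 0, 0.1], [0, 0, 0.1], [0, 0, 0.1], [0, 0, 0.1], [0, 0, 0.1]], "roll": [0, 0, 0, 0, 0, 0, 0, 0], "claw": [0.085, 0.085, 0.085, 0.085, 0.085, 0.03, 0.03, 0.03]}}

```text
clock: 11.52
position: [645.0, -6.6, 196.0]
ee_rot: [0.992, -0.128, 0.001, 0.0]
contact_force: [-0.7, -0.8, 4.5]
gripper_width: 41.3
grasp_force: 60.6
```

Call:
{"name": "carry_out", "arguments": {"slide": [[0, 0, 0], [0, 0, 0], [0, 0, 0], [0, 0, 0], [0, 0, -0.03], [0, 0, -0.08], [0, 0, -0.1], [0, 0, -0.1]], "roll": [0, 0, 0, 0, 0, 0, 0, 0], "claw": [0.03, 0.03, 0.03, 0.03, 0.03, 0.03, 0.03, 0.03]}}

```text
clock: 12.52
position: [644.5, -6.4, 295.1]
ee_rot: [0.992, -0.129, 0.001, -0.001]
contact_force: [-0.3, 0.1, -5.5]
gripper_width: 41.2
grasp_force: 62.1
```

```bash
python3 -c "
from h import *
print(totool(np.array([519.5-644.7,253.5+6.6,0])).round(1))"
```

```text
[-1.875e+02 -2.195e+02  2.000e-01]
```

Call:
{"name": "carry_out", "arguments": {"slide": [[-0.025, -0.029, 0], [-0.06, -0.07, 0], [-0.096, -0.112, 0], [-0.13, -0.153, 0], [-0.16, -0.188, 0], [-0.18, -0.211, 0], [-0.1875, -0.2195, 0], [-0.1875, -0.2195, 0]], "roll": [0, 0, 0, 0, 0, 0, 0, 0], "claw": [0.03, 0.03, 0.03, 0.03, 0.03, 0.03, 0.03, 0.03]}}

```text
clock: 13.52
position: [518.8, 253.5, 293.0]
ee_rot: [0.992, -0.128, -0.001, 0.001]
contact_force: [0.6, -0.6, -4.9]
gripper_width: 41.4
grasp_force: 62.2
```

Call:
{"name": "carry_out", "arguments": {"slide": [[0, 0, 0.025], [0, 0, 0.05], [0, 0, 0.07], [0, 0, 0.082], [0, 0, 0.088], [0, 0, 0.092], [0, 0, 0.092], [0, 0, 0.092]], "roll": [0, 0, 0, 0, 0, 0, 0, 0], "claw": [0.03, 0.03, 0.03, 0.03, 0.03, 0.03, 0.03, 0.03]}}

```text
clock: 14.52
position: [519.5, 253.6, 203.3]
ee_rot: [0.992, -0.128, 0.0, -0.0]
contact_force: [0.1, -0.3, -5.2]
gripper_width: 41.5
grasp_force: 62.2
```

Call:
{"name": "carry_out", "arguments": {"slide": [[0, 0, 0.001], [0, 0, 0.002], [0, 0, 0.003], [0, 0, 0.0035], [0, 0, 0.0035], [0, 0, 0.0035], [0, 0, 0.0035], [0, 0, 0.0035]], "roll": [0, 0, 0, 0, 0, 0, 0, 0], "claw": [0.03, 0.03, 0.03, 0.03, 0.085, 0.085, 0.085, 0.085]}}

```text
clock: 15.52
position: [519.5, 253.5, 199.2]
ee_rot: [0.992, -0.129, 0.0, -0.0]
contact_force: [-0.4, 0.4, 0.1]
gripper_width: 84.9
grasp_force: 0.0
```

Call:
{"name": "carry_out", "arguments": {"slide": [[0, 0, -0.02], [0, 0, -0.06], [0, 0, -0.11], [0, 0, -0.15], [0, 0, -0.15], [0, 0, -0.15]], "roll": [0, 0, 0, 0, 0, 0], "claw": [0.085, 0.085, 0.085, 0.085, 0.085, 0.085]}}

```text
clock: 16.27
position: [519.0, 253.2, 348.5]
ee_rot: [0.992, -0.129, -0.001, 0.0]
contact_force: [-0.5, 0.1, -0.8]
gripper_width: 85.1
grasp_force: 0.0
```

```bash
cat > f.py <<'E'
from h import *
p=get_image("side");W=world(p);cv2.imwrite("pics/side2.png",p["img"][...,::-1])
D=np.hypot(W[...,0]-519.5,W[...,1]-253.5);Q=W[(D<24)&(W[...,2]>58)&(W[...,2]<72)];print("tight",len(Q),np.median(Q[:,2]),cv2.minEnclosingCircle(Q[:,:2].astype(np.float32)))
D=np.hypot(W[...,0]-474,W[...,1]+240.5);Q=W[(D>23)&(D<29)&(W[...,2]>13)&(W[...,2]<40)];print("flange top",len(Q),np.median(Q[:,2]))
E
python3 f.py
```

```text
tight 628 65.17986598785342 ((520.3333740234375, 254.48512268066406), 21.02978515625)
flange top 0 nan
  return _methods._mean(a, axis=axis, dtype=dtype,
  ret = ret.dtype.type(ret / rcount)
```

View pics/side2.png

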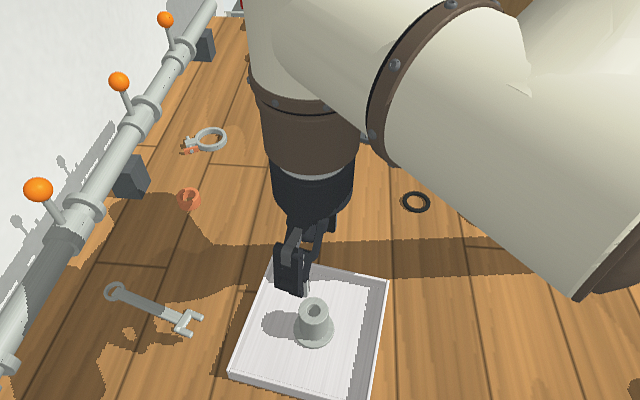

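The narrow ferrule stands upright at about (314,320), in the middle of the tray, and the gripper is clear of it. The arm hides the gauge, but the wide ferrule was checked as seated earlier.

```bash
python3 -c "
from bench import *
print(job_done())"
```

```text
the job is handed in; nothing more can be done
None
```

I handed the job in at about 16 s: the wide ferrule measured fully home on the gauge pin before the arm moved on (the arm hid the gauge in the last picture), and the narrow one stands upright near the middle of the reject tray; the hand-in returned no verdict.

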